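Snap the spacer block onto the studded workholder base

TASK

Lift the blue spacer block out of the white rack, where it stands on its long edge, lay it flat on the worktop with its sockets down and let go of it. Then take it again across its width, feel for the three studs of the steel base (their deck may be clamped up to about a centimetre off centre along the base) and press the block down on them until the spring catches give and it sits fully home and flat at both ends, then let go. Do not push the note pad or the black strip boat about.

Things in the scene. Friction and masses are not known exactly. Their poses are not given: they have to be found in the camera images.
- block: Blue spacer block, 140 (x) x 60 (y) x 32 mm (z), about 0.3 kg. Origin: centre of its underside (the socket face); z points to its plain top face with two dark grooves. Starts standing in the rack on a long edge: 60 mm tall, 32 mm thick, z level, lower edge 6 mm and upper edge 66 mm above the worktop. Its ends are alike: it may be turned end for end.
- block_top (a point): Centre of the block's plain top face, 32 mm along the block's z from its origin; same axes. In the opposite face are three square sockets 38 x 38 mm, 12 mm deep, at x = -44, 0 and +44 mm. Stood on its long edge and leant over by more than about 30 degrees, the block falls flat.
- rack: White plastic rack, fixed, 120 (x) x 80 (y) mm, foot plate 6 mm thick. Two walls along x, 36 mm apart inside and 5 mm thick, tops 26 mm above the worktop, hold the block on edge. Origin: centre of the underside, z up.
- stud_base: Dark steel base plate fixed to the worktop, 200 (x) x 100 (y) x 8 mm; origin: centre of its underside, z up. It carries an aluminium deck, 150 x 64 mm, with three studs along x. The deck is clamped at an unknown setting from -9 to +9 mm along the base's x, which is not reported: look or feel for it. Across (y) it is centred.
- deck_level (a point): Point of the base 16 mm above its origin, at the height of the deck's flat top (does not follow the deck's setting). Studs: round steel, 35.5 mm diameter, 10 mm tall, 1.5 mm chamfer, 44 mm apart along x, the middle one here when the deck is on centre. Underside of the block: 10 mm above here when on the stud tops, at this height when home.
- deck_catch (a point): Same place, 4 mm higher: height of the spring catches, a brass ball in the outer flank of each end stud. A block that has found the studs stops on the balls 5 to 8 mm above the deck (the stud tops are at 10 mm). Pushing it past both takes about 8 to 18 N straight down; one end may go first, then press on the other. It then stays down by itself.
- note_pad: Small white note pad with a red edge, 60 x 105 x 12 mm, loose, a bystander. Origin: centre of the underside.
- boat_b: Black strip boat (flat tray with a copper strip), 56 x 190 x 9 mm, loose, a bystander. Origin: centre of the underside.

How it is judged:
By the outcome, as a careful person would: the job done as asked, in the order asked, and still so for the second after the job is handed in, with the robot touching nothing.
It also fails if it takes over 64 s, if anything falls off the work surface, if the arm or the gripper's body presses on something with over 40 N, if the wrist force passes 120 N, or if a joint passes its speed limit or range.

ROBOT

A 7-joint arm with a two-finger parallel gripper is mounted at the origin on a cart in front of the work surface, level with it; the furniture and walls round the work are solid. World frame = base frame: x ahead of the robot, y to its left, z up, the work surface at z = 0. Lengths are in m, angles in rad, forces in N, time in s.
With the tool pointing down it reaches from about 0.425 to 0.925 m from the base axis. Payload 6.8 kg.
Tool frame: the origin (TCP) lies on the centre line of the jaws, within the pads' length; the fingertips stand 19 mm ahead of it and the grasp point (between the pads) is the TCP (manip.tcp_to_tips is the distance from the TCP to the fingertips, in m); z points along the fingers, y is the direction in which the jaws open and shut (so a half turn about z gives the same grasp; the last joint's range is limited). The gripper opens to 85 mm and grips with 20 to 120 N. Pads are 22 mm wide; open, the fingers measure 114 mm over their backs; the gripper's body (76 mm by 85 mm) begins 54 mm behind the grasp point. The pads swing forward as they close: fully open they stand 13 mm farther back than shut.
Start: joints at [-1.252, 0.477, 0.022, 1.555, -0.011, 1.109, -0.083], TCP at [0.279, 0.614, 0.25] pointing down, gripper open.
Joint ranges: [-2.96, 2.96], [-0.34, 2.1], [-1.41, 1.46], [0.24, 2.44], [-1.37, 4.51], [0.17, 1.92], [-2.96, 2.96]. Speed limits (rad/s): [2.39, 2.39, 3.14, 3.14, 3.14, 3.14, 3.14].

INTERFACE

Orientations are given as a unit quaternion [w, x, y, z].
In Python, from plant import monitor, eyes, manip gives the robot as it stands.
- The arm moves only by the tool jog_arm, never from a script. Its argument "rows" is text: rows parted by semicolons, each of 7 numbers parted by spaces: the finger opening in mm, from 0 to 85.4, then the shift along the tool's x, y, z in mm, then the turn, a rotation vector about the tool's x, y, z in rad. In form: fingers dx dy dz rx ry rz; .... A call has 1 to 8 rows; each row shifts and turns the commanded pose from where the row before left it, along the tool's axes as they then stand; what a row does not reach is not made up. A row lasts 1/12 s, in which the tool goes at most 41.7 mm and 7.16 degrees, less where a joint would pass 70% of its speed; a pose out of reach is approached as far as the arm can. A call with a gripper value outside its range is refused whole. The fingers move at their own pace and stop on an object; the grip force is fixed at half the most. Time passes only in rows, so rows that do not move let the fingers close. It gives the time, the measured TCP pose, the force and the opening at its end, in the units of the state.
- monitor.observe(): the state, without advancing time (a new reading comes with each control period).
- eyes.get_image(name): name is "side" or "top" or "wrist"; returns the picture (480x640x3 uint8, red, green, blue); there is no depth.
- eyes.camera_model(name): a dict with "fov_y" (degrees; the focal length in pixels is half the picture's height over the tangent of half this angle, whatever the lens; pixels are square), "cx", "cy" (the principal point, pixels), "R" (3x3) and "t" (3): a world point X has camera coordinates R X + t; the wrist camera has in their place "T_tool_cam" (4x4, takes a point from camera to tool coordinates, whose origin is the TCP and whose axes are the flange's). Camera axes: x right, y down, z forward; pixel columns grow to the right and rows downward; lengths in m; the calibration is good to about 2 mm. A picture is of the moment at which its call begins: read the wrist's pose just before it. camera_model takes no time and is no camera call.
- manip.job_done(): hands the job in, once; it reports no verdict.
The state is a dict: "time": time; "q": joint angles; "qvel": joint speeds; "joint_efforts": joint torques, N m; "tcp_pos": TCP position; "ee_rot": TCP orientation; "wrist_force": force on the tool from outside, world axes, zero at the start; "ft_torque": the same for the moment, N m; "gripper_width": finger opening in m.
Only numpy, scipy, OpenCV 4.12 (cv2) and the standard library are available. Lean on these libraries where they do the work, as an engineer would, in place of code of your own. Each camera call takes 0.05 s, during which the arm holds its last target.

## Working session

There is one attempt and no reset: what is moved stays moved. The work goes in short steps, Python scripts to look and compute and a tool call to move; the robot and the scene stay as the last step left them, time stands still between calls to the robot, and variables do not carry over. Pictures are saved under pics/ and viewed, and the job is handed in when it is done.

Besides the shell and the picture viewer there is one more tool, called after "Request:" by a JSON object that holds its "name" and its "arguments". jog_arm: Moves the arm, as the interface text tells. Its arguments: {"type":"object","properties":{"rows":{"type":"string"}},"required":["rows"]}

```bash
ls; mkdir -p pics; cat > h.py <<'E'
import numpy as np, cv2
from plant import monitor, eyes, manip
from scipy.spatial.transform import Rotation as Ro
def rot(q): return Ro.from_quat([q[1],q[2],q[3],q[0]]).as_matrix()
def snap(n,f):
    s=monitor.observe(); im=eyes.get_image(n); cv2.imwrite('pics/'+f,im[:,:,::-1]); return s,im
def cam(n,s=None):
    m=eyes.camera_model(n); f=240/np.tan(np.radians(m['fov_y']/2))
    if n=='wrist':
        T=np.array(m['T_tool_cam']); W=np.eye(4); W[:3,:3]=rot(s['ee_rot']); W[:3,3]=s['tcp_pos']; W=W@T
        R=W[:3,:3].T; t=-R@W[:3,3]
    else: R=np.array(m['R']);t=np.array(m['t'])
    return f,m['cx'],m['cy'],R,t
def ray(c,u,v,z):
    f,cx,cy,R,t=c; o=-R.T@t; d=R.T@np.array([(u-cx)/f,(v-cy)/f,1]); return o+d*(z-o[2])/d[2]
def proj(c,X):
    f,cx,cy,R,t=c; p=R@np.array(X)+t; return f*p[0]/p[2]+cx, f*p[1]/p[2]+cy
def st():
    s=monitor.observe(); print('t',s['time'],'tcp',np.round(s['tcp_pos'],4),'q',np.round(s['ee_rot'],4),'F',np.round(s['wrist_force'],1),'w',s['gripper_width'],'\nj',np.round(s['q'],3),'T',np.round(s['ft_torque'],2)); print(np.round(rot(s['ee_rot']),4)); return s
E
python3 - <<'E'
from h import *
st(); print(manip.tcp_to_tips)
for n in ['side','top','wrist']:
    snap(n,n+'0.png'); print(n,eyes.camera_model(n))
E
```

```text
pics
t 0.0 tcp [0.2792 0.6139 0.2493] q [-1.000e-04  2.118e-01  9.773e-01 -9.000e-04] F [-0.5 -0.1 -0.1] w 0.08534364214026406 
j [-1.252  0.478  0.022  1.556 -0.011  1.109 -0.083] T [-0.01 -0.02 -0.  ]
[[-9.103e-01  4.140e-01 -6.000e-04]
 [ 4.140e-01  9.103e-01 -1.700e-03]
 [-2.000e-04 -1.800e-03 -1.000e+00]]
0.019
side {'fov_y': 53.333015880427965, 'cx': 318.26647977996043, 'cy': 232.21170781893485, 'R': array([[ 0.81724609, -0.57627405,  0.00412919],
       [-0.18765791, -0.27288901, -0.94356563],
       [ 0.54487919,  0.77035045, -0.33115986]]), 't': array([-0.4470894 ,  0.14701093,  0.92816354])}
top {'fov_y': 45.321793417015584, 'cx': 319.3684065453, 'cy': 235.47749025060727, 'R': array([[ 0.39733279, -0.91762881, -0.00916672],
       [-0.83146816, -0.35576248, -0.42672445],
       [ 0.38831348,  0.17717345, -0.90433523]]), 't': array([-0.25134591,  0.46565703,  1.37313306])}
wrist {'fov_y': 67.8700573645861, 'cx': 317.26710594575036, 'cy': 241.58927674735372, 'T_tool_cam': array([[-1.44384622e-03, -9.44039653e-01, -3.29828819e-01,
         8.69728560e-02],
       [ 9.99998942e-01, -1.30494471e-03, -6.42530688e-04,
         9.19438912e-05],
       [ 1.76166075e-04, -3.29829398e-01,  9.44040538e-01,
        -1.24230691e-01],
       [ 0.00000000e+00,  0.00000000e+00,  0.00000000e+00,
         1.00000000e+00]])}
```

View pics/top0.png

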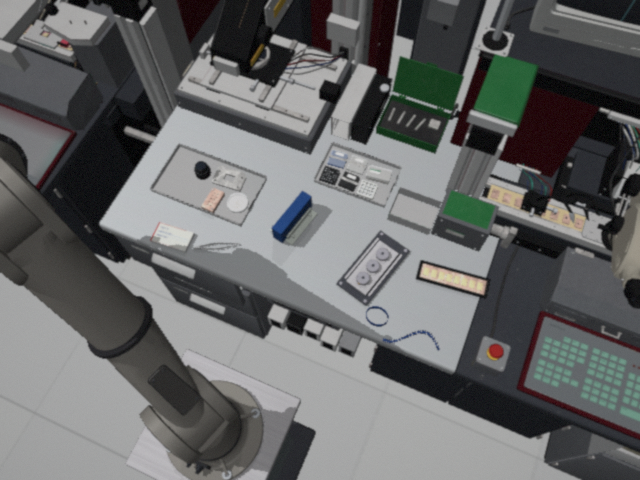

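View pics/side0.png

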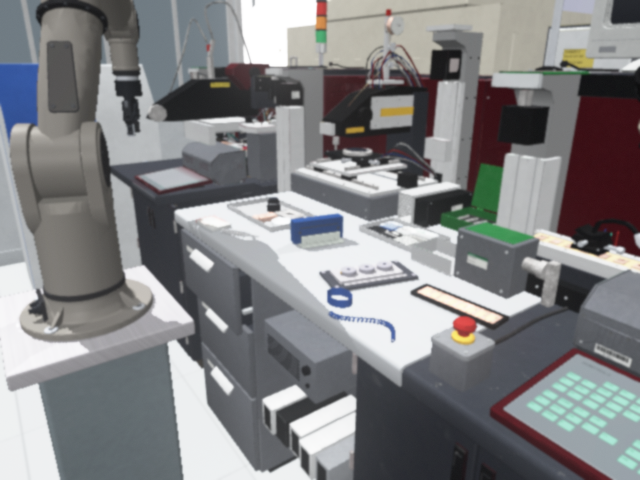

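View pics/wrist0.png

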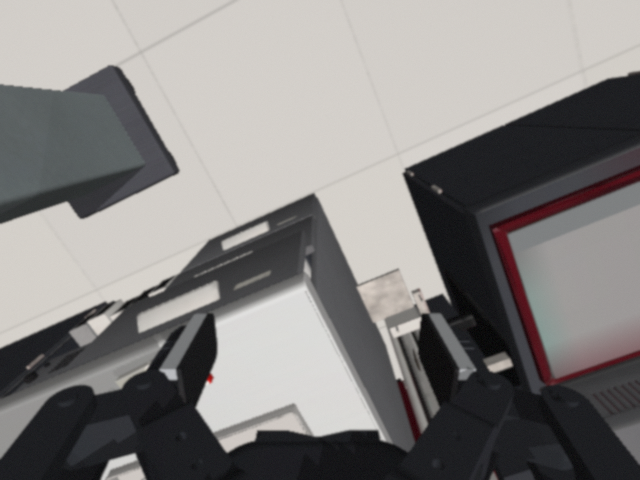

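The top view shows the block at (292,216), the base at (374,266), the boat at (452,278) and the pad at (173,236). Next I'll measure them.

```bash
python3 - <<'E'
from h import *
im=cv2.imread('pics/top0.png'); c=cam('top')
for n,u,v,z in [('blk',292,210,.066),('base',374,266,.01),('boat',452,278,.0),('pad',173,236,0.01)]: print(n,ray(c,u,v,z).round(3))
hsv=cv2.cvtColor(im,cv2.COLOR_BGR2HSV)
m=cv2.inRange(hsv,(100,120,40),(130,255,255)); m[:, :250]=0; m[260:]=0;m[:,330:]=0
ys,xs=np.nonzero(m); print(len(xs),xs.min(),xs.max(),ys.min(),ys.max())
crop=im[180:310,260:420]; cv2.imwrite('pics/c0.png',cv2.resize(crop,None,fx=5,fy=4.5,interpolation=cv2.INTER_CUBIC)[:600,:800])
E
```

```text
blk [0.584 0.059 0.066]
base [ 0.542 -0.199  0.01 ]
boat [ 0.595 -0.402  0.   ]
pad [0.407 0.341 0.01 ]
740 273 310 192 241
```

View pics/c0.png

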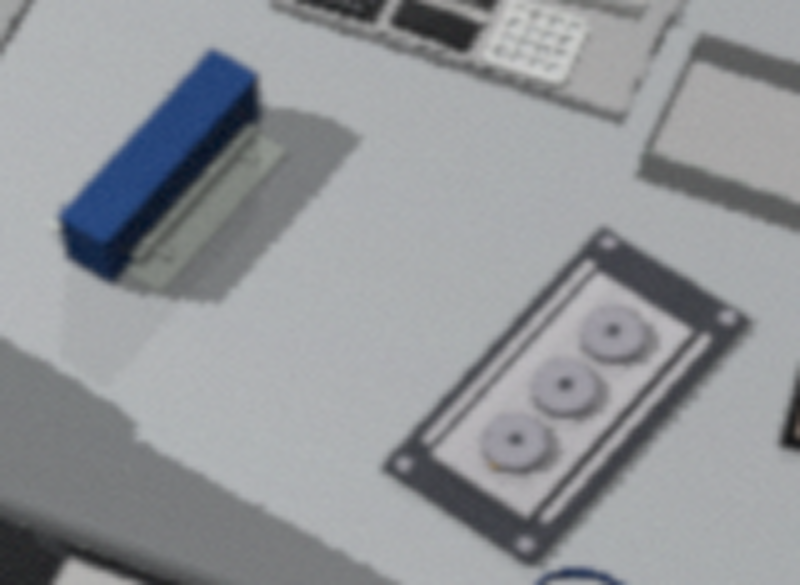

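```bash
python3 - <<'E'
from h import *
c=cam('top')
def P(x,y,z): return ray(c,260+(x+.5)/5-.5,180+(y+.5)/4.5-.5,z)
def quad(pts,z):
    p=[P(*q,z)[:2] for q in pts]
    for a in range(4): print(p[a].round(4), 'len',np.linalg.norm(p[(a+1)%4]-p[a]).round(4),'ang',np.degrees(np.arctan2(*(p[(a+1)%4]-p[a])[::-1])).round(1))
    print('ctr',np.mean(p,0).round(4))
quad([(212,48),(258,75),(108,240),(62,215)],.066)
quad([(605,228),(752,322),(535,565),(385,468)],.008)
print('studs tops')
for q in [(614,330),(566,384),(516,438)]: print(P(*q,.026).round(4))
im=cv2.imread('pics/side0.png')
crop=im[200:310,270:430]; cv2.imwrite('pics/c1.png',cv2.resize(crop,None,fx=5,fy=5,interpolation=cv2.INTER_CUBIC))
E
```

```text
[0.6501 0.0588] len 0.0316 ang -103.3
[0.6428 0.028 ] len 0.1357 ang 167.9
[0.5101 0.0564] len 0.0299 ang 80.0
[0.5153 0.0858] len 0.1374 ang -11.3
ctr [0.5796 0.0573]
[ 0.649  -0.1771] len 0.0995 ang -106.1
[ 0.6215 -0.2727] len 0.1961 ang 164.6
[ 0.4324 -0.2206] len 0.0977 ang 75.6
[ 0.4567 -0.1259] len 0.199 ang -14.9
ctr [ 0.5399 -0.1991]
studs tops
[ 0.5791 -0.2072  0.026 ]
[ 0.5367 -0.1961  0.026 ]
[ 0.4946 -0.1842  0.026 ]
```

View pics/c1.png

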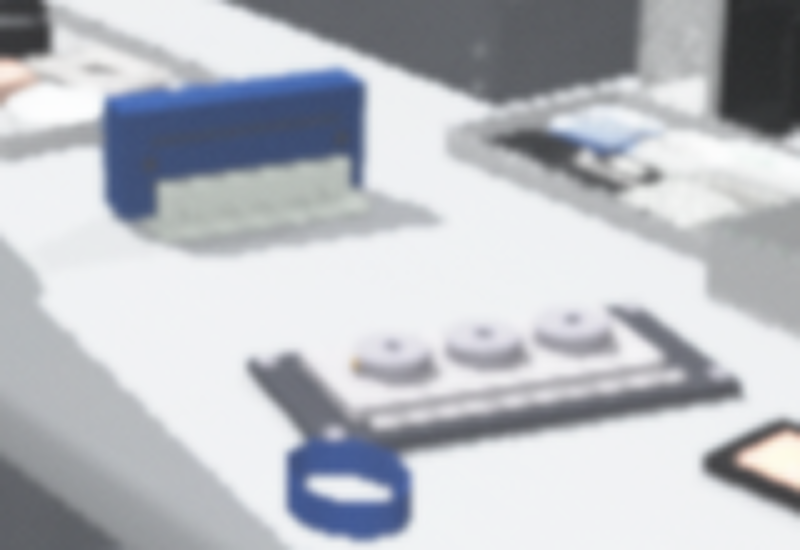

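The face with the groove points towards -y, at the base, so the sockets face +y. The block lies at about -11.5° with its centre at (0.580, 0.057). I'll move above it for a closer look.

Request:
{"name": "jog_arm", "arguments": {"rows": "85 0 0 0 0 0 -0.1125; 85 0 0 0 0 0 -0.1125; 85 -25 -30 0 0 0 0; 85 -25 -30 0 0 0 0; 85 -25 -30 0 0 0 0; 85 -25 -30 0 0 0 0; 85 -25 -30 0 0 0 0; 85 -25 -30 0 0 0 0"}}

```text
time: 0.82
tcp_pos: [0.3908, 0.4061, 0.2501]
ee_rot: [-0.0, 0.101, 0.995, -0.0]
wrist_force: [1.2, 0.1, -0.1]
gripper_width: 0.0851
```

Request:
{"name": "jog_arm", "arguments": {"rows": "85 -25 -30 0 0 0 0; 85 -25 -30 0 0 0 0; 85 -25 -30 0 0 0 0; 85 -25 -30 0 0 0 0; 85 -25 -30 0 0 0 0; 85 -25 -30 0 0 0 0; 85 -20 -30 0 0 0 0; 85 0 0 0 0 0 0"}}

```text
time: 1.48
tcp_pos: [0.5175, 0.1594, 0.2504]
ee_rot: [0.001, 0.106, 0.994, -0.002]
wrist_force: [-0.8, -1.4, 0.3]
gripper_width: 0.0849
```

```bash
python3 - <<'E'
from h import *
st(); snap('wrist','w1.png')
c=cam('top')
for p in [(265,190),(240,225),(300,215),(318,185),(200,240),(240,245),(386,190)]: print(p,ray(c,*p,0).round(3))
E
```

```text
t 1.4833 tcp [0.5175 0.1594 0.2504] q [ 8.000e-04  1.064e-01  9.943e-01 -1.800e-03] F [-0.8 -1.4  0.3] w 0.084892658169914 
j [-0.561  0.257  0.173  1.886 -0.047  1.003  0.989] T [-0.06 -0.    0.01]
[[-0.9774  0.2115  0.0013]
 [ 0.2115  0.9774 -0.0038]
 [-0.0021 -0.0034 -1.    ]]
(265, 190) [0.643 0.175 0.   ]
(240, 225) [0.514 0.19  0.   ]
(300, 215) [0.608 0.049 0.   ]
(318, 185) [0.718 0.041 0.   ]
(200, 240) [0.429 0.271 0.   ]
(240, 245) [0.459 0.163 0.   ]
(386, 190) [ 0.779 -0.145  0.   ]
```

View pics/w1.png

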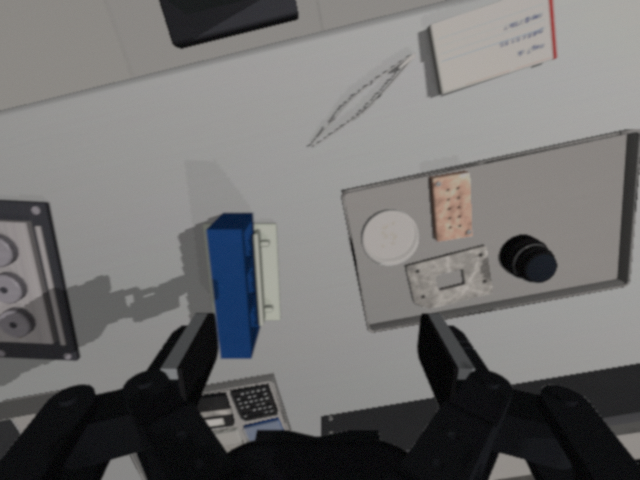

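```bash
python3 - <<'E'
from h import *
im=cv2.imread('pics/w1.png')
cv2.imwrite('pics/c2.png',cv2.resize(im[205:365,200:290],None,fx=3.7,fy=3.7,interpolation=cv2.INTER_CUBIC))
E
```

```text
(no output)
```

View pics/c2.png

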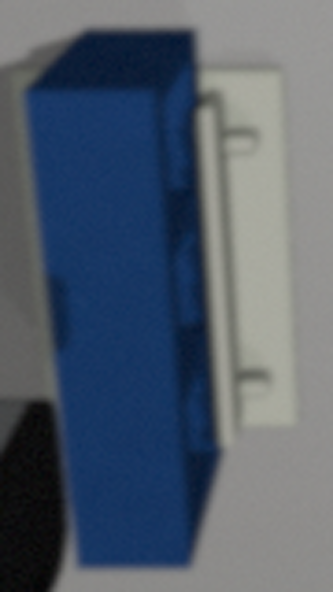

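The +y face shows three sockets. The upper face's corners in this crop are (28,90), (157,90), (190,565) and (78,565).

```bash
python3 - <<'E'
from h import *
s=monitor.observe(); c=cam('wrist',s)
p=[ray(c,200+(x+.5)/3.7-.5,205+(y+.5)/3.7-.5,.066)[:2] for x,y in [(28,90),(157,90),(190,565),(78,565)]]
for a in range(4):
    d=p[(a+1)%4]-p[a]; print(p[a].round(4),np.linalg.norm(d).round(4),np.degrees(np.arctan2(d[1],d[0])).round(1))
ctr=np.mean(p,0); print(ctr)
R=rot(s['ee_rot']); print('tool delta mm',(R.T@np.append(ctr-s['tcp_pos'][:2],0)*1000).round(1))
E
```

```text
[0.504 0.064] 0.0316 77.9
[0.5106 0.0949] 0.1389 -12.3
[0.6463 0.0653] 0.0313 -102.0
[0.6398 0.0346] 0.1389 167.8
[0.57515313 0.06470164]
tool delta mm [-78.3 -84.2   0.2]
```

Request:
{"name": "jog_arm", "arguments": {"rows": "85 -15 -16.5 15 0 0 0; 85 -15 -16.5 15 0 0 0; 85 -15 -16.5 15 0 0 0; 85 -15 -16.5 15 0 0 0; 85 -15 -16.5 15 0 0 0; 85 0 0 0 0 0 0; 85 0 0 0 0 0 0"}}

```text
time: 2.12
tcp_pos: [0.5711, 0.0721, 0.1742]
ee_rot: [-0.001, 0.101, 0.995, -0.0]
wrist_force: [0.0, 0.4, 0.0]
gripper_width: 0.085
```

```bash
python3 - <<'E'
from h import *
st(); snap('wrist','w2.png')
E
```

```text
t 2.1167 tcp [0.5711 0.0721 0.1742] q [-1.200e-03  1.014e-01  9.948e-01 -4.000e-04] F [0.  0.4 0. ] w 0.08504404665877999 
j [-0.388  0.404  0.196  1.88  -0.1    0.87   1.226] T [ 0.04  0.01 -0.03]
[[-9.794e-01  2.018e-01 -2.400e-03]
 [ 2.018e-01  9.794e-01 -5.000e-04]
 [ 2.200e-03 -1.000e-03 -1.000e+00]]
```

View pics/w2.png

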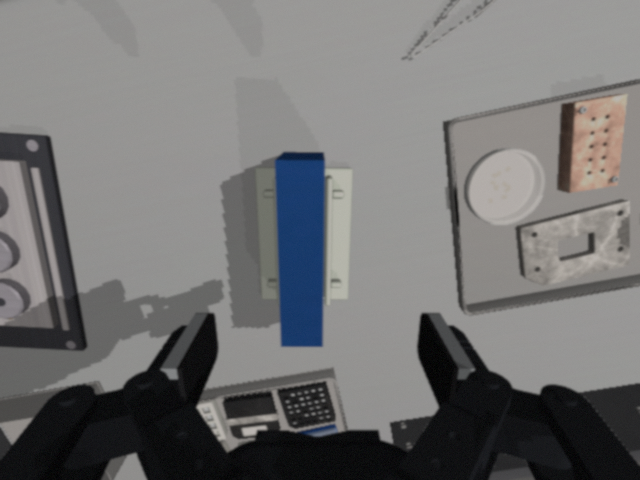

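```bash
python3 - <<'E'
from h import *
s=monitor.observe(); c=cam('wrist',s); R=rot(s['ee_rot'])
p=[ray(c,x,y,.066)[:2] for x,y in [(277,159),(325,159),(322,346.5),(282,346.5)]]
for a in range(4):
    d=p[(a+1)%4]-p[a]; print(p[a].round(4),np.linalg.norm(d).round(4),np.degrees(np.arctan2(d[1],d[0])).round(1))
ctr=np.mean(p,0); print(ctr)
print('tool delta mm',(R.T@np.append(ctr-s['tcp_pos'][:2],0)*1000).round(1), 'tool y ang',np.degrees(np.arctan2(R[1,1],R[0,1])))
# finger pixel centre
print('tcp proj',proj(c,s['tcp_pos']), 'deck stud etc',ray(c,0,250,.026))
E
```

```text
[0.5058 0.0609] 0.0308 78.4
[0.512 0.091] 0.1417 -12.1
[0.6505 0.0612] 0.0309 -101.6
[0.6443 0.031 ] 0.1417 167.8
[0.57816847 0.06104538]
tool delta mm [ -9.2 -10.8  -0. ] tool y ang 78.46882060412352
tcp proj (np.float64(316.37589753129754), np.float64(341.98027180609176)) deck stud etc [ 0.5344145  -0.18359649  0.026     ]
```

Request:
{"name": "jog_arm", "arguments": {"rows": "85 -4.5 -5 10 0 0 0; 85 -4.5 -5.5 20 0 0 0; 85 0 0 25 0 0 0; 85 0 0 25 0 0 0; 85 0 0 20 0 0 0; 85 0 0 12 0 0 0; 85 0 0 6 0 0 0; 85 0 0 0 0 0 0"}}

```text
time: 2.83
tcp_pos: [0.5778, 0.0609, 0.0564]
ee_rot: [-0.001, 0.1, 0.995, -0.0]
wrist_force: [-0.0, 0.1, -0.1]
gripper_width: 0.0853
```

```bash
python3 - <<'E'
from h import *
st(); snap('wrist','w3.png'); snap('side','s3.png')
im=cv2.imread('pics/s3.png'); cv2.imwrite('pics/s3c.png',cv2.resize(im[130:270,230:400],None,fx=4,fy=4,interpolation=cv2.INTER_CUBIC))
E
```

```text
t 2.8333 tcp [0.5778 0.0609 0.0564] q [-8.000e-04  1.002e-01  9.950e-01 -1.000e-04] F [-0.   0.1 -0.1] w 0.08525732380031747 
j [-0.334  0.58   0.16   1.932 -0.147  0.643  1.288] T [ 0.01 -0.05 -0.03]
[[-9.799e-01  1.993e-01 -1.600e-03]
 [ 1.993e-01  9.799e-01 -0.000e+00]
 [ 1.500e-03 -3.000e-04 -1.000e+00]]
```

View pics/w3.png

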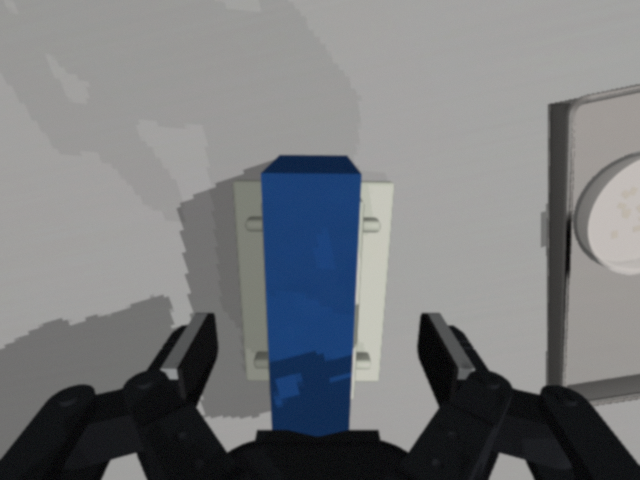

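View pics/s3c.png

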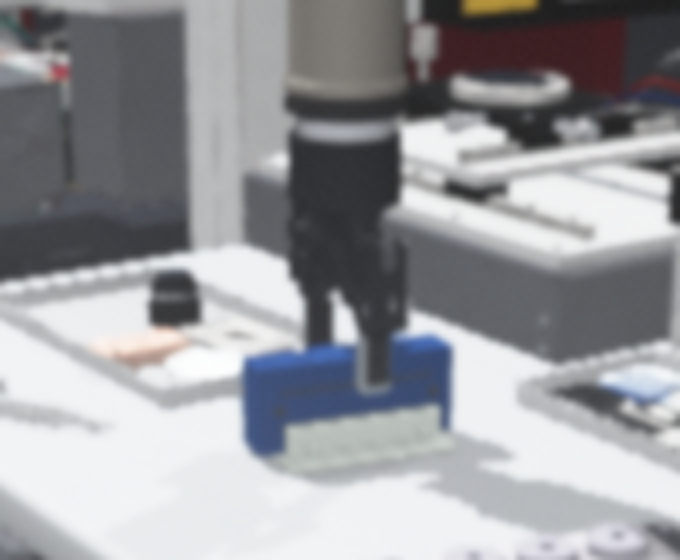

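```bash
python3 - <<'E'
from h import *
s=monitor.observe(); c=cam('wrist',s); R=rot(s['ee_rot'])
for x,y in [(262,173),(360,173)]:
    p=ray(c,x,y,.066); print(p.round(4),(R.T@(p-s['tcp_pos'])*1000).round(1))
E
```

```text
[0.5072 0.0575 0.066 ] [ 69.8 -17.4  -8. ]
[0.5135 0.0886 0.066 ] [69.8 14.3 -8. ]
```

Request:
{"name": "jog_arm", "arguments": {"rows": "85 0 -2 0 0 0 0; 28 0 0 0 0 0 0; 28 0 0 0 0 0 0; 28 0 0 0 0 0 0; 28 0 0 0 0 0 0; 28 0 0 0 0 0 0; 28 0 0 0 0 0 0; 28 0 0 0 0 0 0"}}

```text
time: 3.6
tcp_pos: [0.5782, 0.0582, 0.0577]
ee_rot: [0.0, 0.101, 0.995, 0.0]
wrist_force: [-1.2, -1.2, 5.0]
gripper_width: 0.0308
```

Request:
{"name": "jog_arm", "arguments": {"rows": "20 0 0 0 0 0 0; 20 0 0 -5 0 0 0; 20 0 0 -10 0 0 0; 20 0 0 -15 0 0 0; 20 0 0 -20 0 0 0; 20 0 0 -20 0 0 0; 20 0 0 -15 0 0 0; 20 0 0 0 0 0 0"}}

```text
time: 4.27
tcp_pos: [0.5798, 0.0586, 0.1457]
ee_rot: [0.003, 0.101, 0.995, 0.001]
wrist_force: [0.6, 0.3, -3.1]
gripper_width: 0.0311
```

```bash
python3 - <<'E'
from h import *
st(); snap('wrist','w4.png'); snap('side','s4.png')
im=cv2.imread('pics/s4.png'); cv2.imwrite('pics/s4c.png',cv2.resize(im[100:300,220:430],None,fx=3,fy=3,interpolation=cv2.INTER_CUBIC))
E
```

```text
t 4.2667 tcp [0.5798 0.0586 0.1457] q [2.600e-03 1.008e-01 9.949e-01 9.000e-04] F [ 0.6  0.3 -3.1] w 0.031067687077650206 
j [-0.357  0.448  0.193  1.889 -0.115  0.809  1.265] T [-0.   -0.09 -0.04]
[[-0.9797  0.2006  0.0053]
 [ 0.2006  0.9797  0.0013]
 [-0.005   0.0023 -1.    ]]
```

View pics/w4.png

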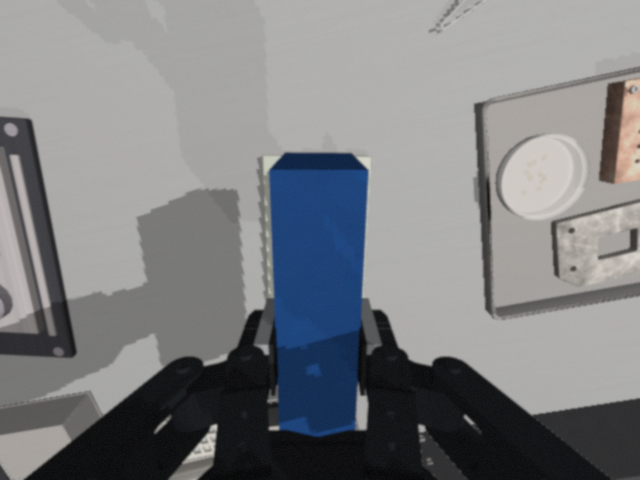

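View pics/s4c.png

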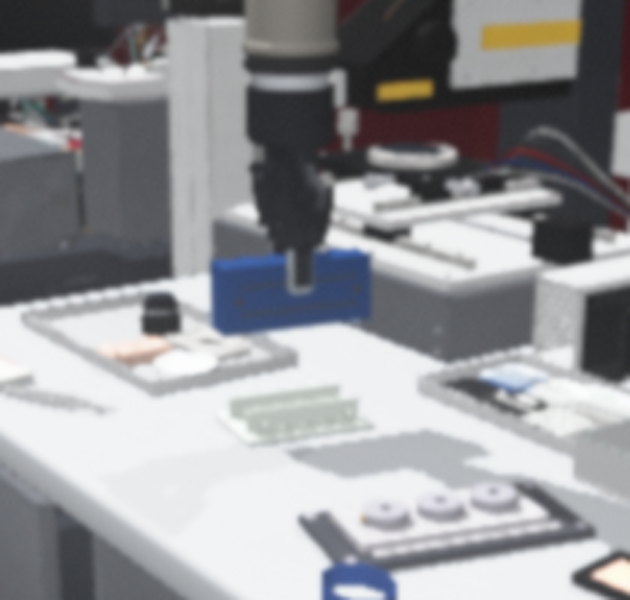

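Request:
{"name": "jog_arm", "arguments": {"rows": "20 0 -23 0 0 0 0; 20 0 -23 0 0 0 0; 20 0 -23 0 0 0 0; 20 0 -23 0 0 0 0; 20 0 -23 0 0 0 0; 20 0 -22 0 0 0 0; 20 0 0 0 0 0 0; 20 0 0 0 0 0 0"}}

```text
time: 5.03
tcp_pos: [0.5491, -0.0776, 0.1409]
ee_rot: [-0.001, 0.102, 0.995, -0.0]
wrist_force: [-0.2, 0.7, -3.2]
gripper_width: 0.0309
```

Request:
{"name": "jog_arm", "arguments": {"rows": "20 0 0 0 0.1 0 0; 20 0 0 0 0.1 0 0; 20 0 0 0 0.1 0 0; 20 0 0 0 0.1 0 0; 20 0 0 0 0.1 0 0; 20 0 0 0 0.1 0 0; 20 0 0 0 0.1 0 0; 20 0 0 0 0 0 0"}}

```text
time: 5.7
tcp_pos: [0.5509, -0.0692, 0.1385]
ee_rot: [-0.035, 0.089, 0.935, -0.342]
wrist_force: [-0.2, 2.4, -4.7]
gripper_width: 0.031
```

```bash
python3 - <<'E'
from h import *
st(); snap('wrist','w5.png'); snap('side','s5.png')
im=cv2.imread('pics/s5.png'); cv2.imwrite('pics/s5c.png',cv2.resize(im[100:300,220:430],None,fx=3,fy=3,interpolation=cv2.INTER_CUBIC))
E
```

```text
t 5.7 tcp [ 0.5509 -0.0692  0.1385] q [-0.035   0.0889  0.9347 -0.3423] F [-0.2  2.4 -4.7] w 0.031007836363209338 
j [-0.673  0.641  0.489  1.893  0.41   1.019  0.877] T [ 1.33 -0.27 -0.05]
[[-0.9817  0.1423 -0.1263]
 [ 0.1902  0.7499 -0.6336]
 [ 0.0046 -0.6461 -0.7633]]
```

View pics/s5c.png

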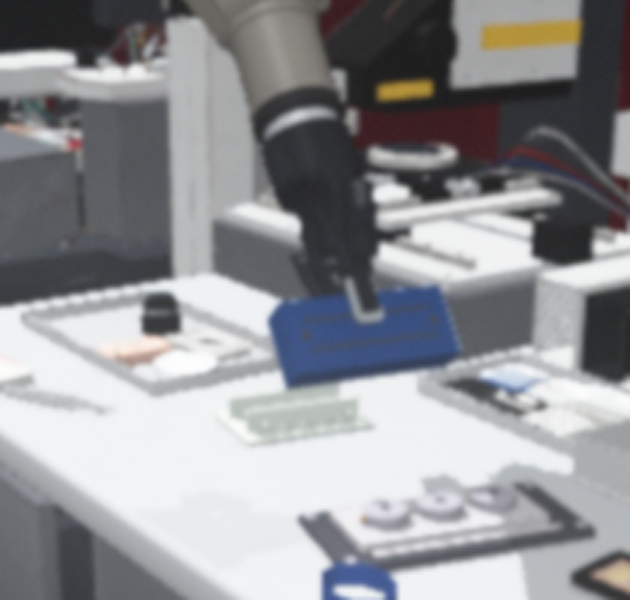

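Request:
{"name": "jog_arm", "arguments": {"rows": "20 0 11 13 0 0 0; 20 0 11 13 0 0 0; 20 0 11 13 0 0 0; 20 0 11 13 0 0 0; 20 0 8 9.5 0 0 0; 20 0 0 0 0 0 0; 20 0 0 0 0 0 0"}}

```text
time: 6.38
tcp_pos: [0.5503, -0.0767, 0.0621]
ee_rot: [-0.035, 0.095, 0.935, -0.341]
wrist_force: [-0.2, 0.9, -3.3]
gripper_width: 0.0306
```

```bash
python3 - <<'E'
from h import *
st()
E
```

```text
t 6.3833 tcp [ 0.5503 -0.0767  0.0621] q [-0.0349  0.0954  0.9346 -0.3408] F [-0.2  0.9 -3.3] w 0.030610474399870708 
j [-0.641  0.767  0.466  1.91   0.395  0.888  0.819] T [ 1.1  -0.25 -0.04]
[[-9.794e-01  1.545e-01 -1.303e-01]
 [ 2.021e-01  7.495e-01 -6.304e-01]
 [ 2.000e-04 -6.437e-01 -7.653e-01]]
```

Request:
{"name": "jog_arm", "arguments": {"rows": "20 0 3.2 3.8 0 0 0; 20 0 2.6 3.1 0 0 0; 20 0 0.6 0.8 0 0 0; 20 0 0.6 0.8 0 0 0; 20 0 0 0 0 0 0; 20 0 0 0 0 0 0"}}

```text
time: 6.88
tcp_pos: [0.5506, -0.0758, 0.0509]
ee_rot: [-0.034, 0.095, 0.935, -0.341]
wrist_force: [0.2, 0.0, -2.9]
gripper_width: 0.031
```

Request:
{"name": "jog_arm", "arguments": {"rows": "20 0 0.6 0.8 0 0 0; 20 0 0 0 0 0 0"}}

```text
time: 7.05
tcp_pos: [0.5508, -0.0759, 0.0499]
ee_rot: [-0.034, 0.095, 0.935, -0.341]
wrist_force: [1.3, -0.0, -1.9]
gripper_width: 0.0308
```

Request:
{"name": "jog_arm", "arguments": {"rows": "20 0 0.3 0.4 0 0 0; 55 0 0 0 0 0 0; 55 0 0 0 0 0 0; 55 0 0 0 0 0 0; 55 0 0 0 0 0 0; 55 0 0 0 0 0 0; 55 0 0 0 0 0 0"}}

```text
time: 7.63
tcp_pos: [0.5505, -0.076, 0.0492]
ee_rot: [-0.035, 0.095, 0.935, -0.341]
wrist_force: [0.7, -0.3, -1.6]
gripper_width: 0.0553
```

```bash
python3 - <<'E'
from h import *
st(); snap('wrist','w6.png'); snap('side','s6.png')
im=cv2.imread('pics/s6.png'); cv2.imwrite('pics/s6c.png',cv2.resize(im[140:320,240:430],None,fx=3.3,fy=3.3,interpolation=cv2.INTER_CUBIC))
E
```

```text
t 7.6333 tcp [ 0.5505 -0.076   0.0492] q [-0.0345  0.0947  0.9346 -0.3412] F [ 0.7 -0.3 -1.6] w 0.05529046004301003 
j [-0.64   0.789  0.462  1.91   0.394  0.869  0.808] T [ 0.75 -0.21  0.01]
[[-0.9797  0.1534 -0.1292]
 [ 0.2006  0.7493 -0.6311]
 [-0.     -0.6442 -0.7648]]
```

View pics/s6c.png

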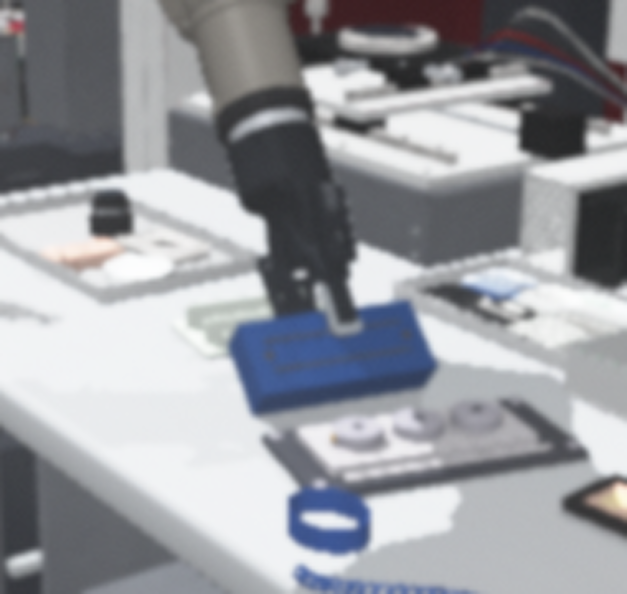

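View pics/w6.png

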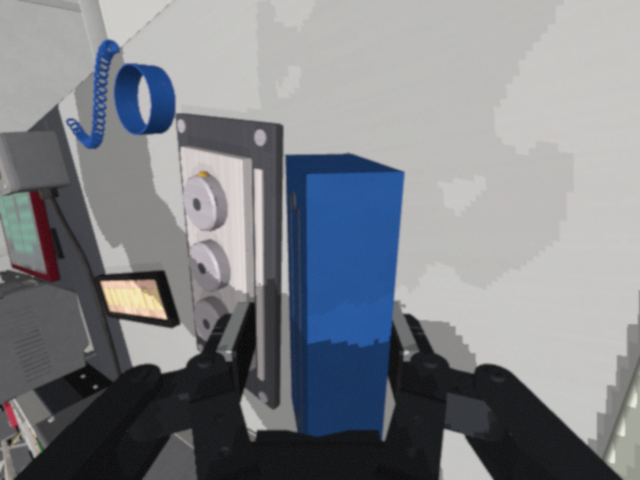

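Request:
{"name": "jog_arm", "arguments": {"rows": "55 0 0 -20 0 0 0; 55 0 0 -25 0 0 0; 55 0 0 -30 0 0 0; 85 0 0 -25 0 0 0; 85 0 0 0 0 0 0; 85 0 0 0 0 0 0"}}

```text
time: 8.23
tcp_pos: [0.5642, -0.0118, 0.1264]
ee_rot: [-0.033, 0.094, 0.935, -0.34]
wrist_force: [-0.8, -0.8, -0.9]
gripper_width: 0.0847
```

```bash
python3 - <<'E'
from h import *
st(); snap('wrist','w7.png'); snap('side','s7.png')
im=cv2.imread('pics/s7.png'); cv2.imwrite('pics/s7c.png',cv2.resize(im[140:320,240:430],None,fx=3.3,fy=3.3,interpolation=cv2.INTER_CUBIC))
E
```

```text
t 8.2333 tcp [ 0.5642 -0.0118  0.1264] q [-0.0334  0.0942  0.9349 -0.3405] F [-0.8 -0.8 -0.9] w 0.08472015113316186 
j [-0.72   0.687  0.458  1.828  0.361  1.072  0.829] T [ 0.66 -0.06  0.01]
[[-0.98    0.1534 -0.1267]
 [ 0.1989  0.7504 -0.6303]
 [-0.0016 -0.6429 -0.7659]]
```

View pics/s7c.png

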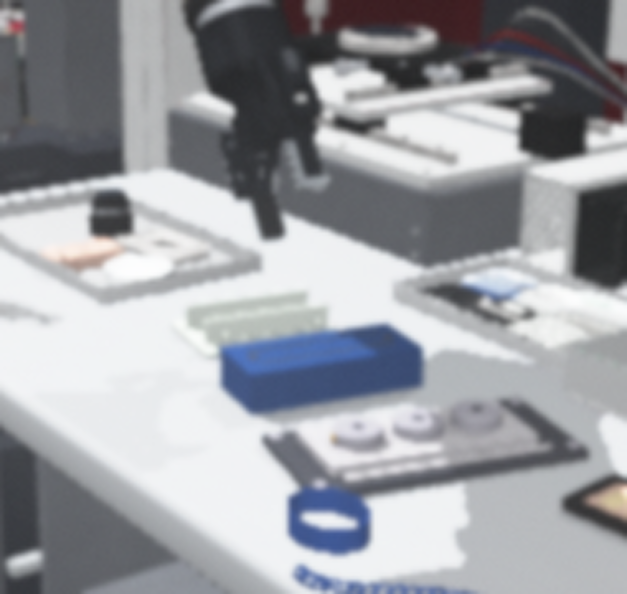

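View pics/w7.png

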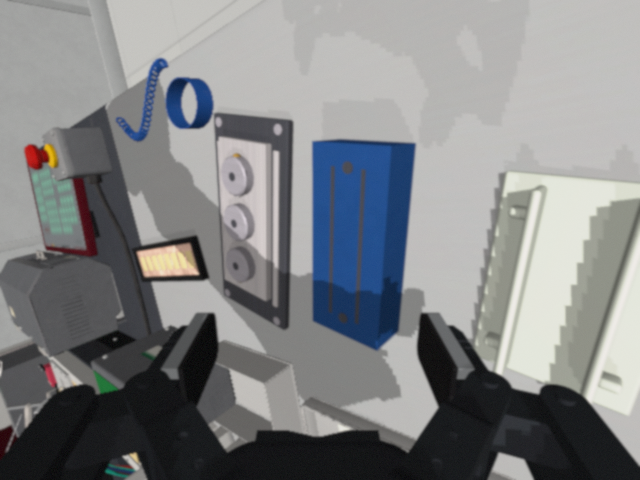

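The block lies flat with the grooves up. I'll level the tool and move over it.

Request:
{"name": "jog_arm", "arguments": {"rows": "85 0 -5 -8 -0.1 0 0; 85 0 -5 -8 -0.1 0 0; 85 0 -10 -6 -0.1 0 0; 85 0 -10 -6 -0.1 0 0; 85 0 -10 -6 -0.1 0 0; 85 0 -10 -4 -0.1 0 0; 85 0 -10 -2 -0.1 0 0; 85 0 0 0 0 0 0"}}

```text
time: 9.0
tcp_pos: [0.5537, -0.0597, 0.1821]
ee_rot: [0.0, 0.108, 0.994, 0.0]
wrist_force: [1.2, -1.4, -0.0]
gripper_width: 0.0851
```

```bash
python3 - <<'E'
from h import *
st(); snap('wrist','w8.png')
E
```

```text
t 9.0 tcp [ 0.5537 -0.0597  0.1821] q [4.000e-04 1.082e-01 9.941e-01 3.000e-04] F [ 1.2 -1.4 -0. ] w 0.08509675237078193 
j [-0.211  0.367  0.259  1.923 -0.121  0.866  1.464] T [-0.1   0.01 -0.03]
[[-9.766e-01  2.151e-01  9.000e-04]
 [ 2.151e-01  9.766e-01  6.000e-04]
 [-8.000e-04  8.000e-04 -1.000e+00]]
```

View pics/w8.png

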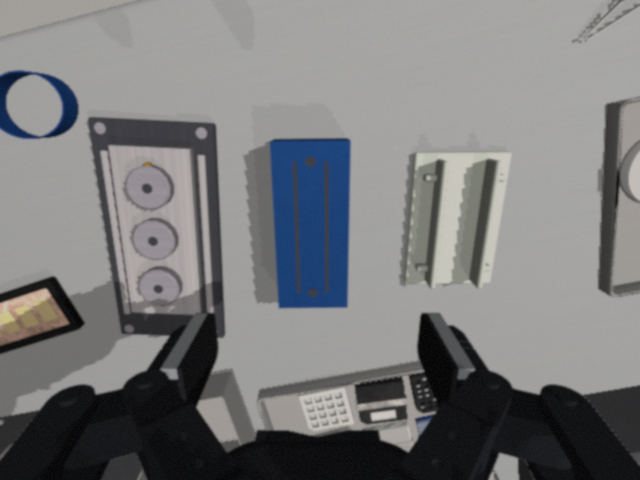

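The block's top face spans about (272,141)–(350,307). The three studs are at (147,188), (153,241) and (158,289).

```bash
python3 - <<'E'
from h import *
s=monitor.observe(); c=cam('wrist',s); R=rot(s['ee_rot']); im=cv2.imread('pics/w8.png')
hsv=cv2.cvtColor(im,cv2.COLOR_BGR2HSV)
m=cv2.inRange(hsv,(100,120,40),(130,255,255)); m[:, :250]=0; m[320:]=0;m[:,380:]=0
cn=max(cv2.findContours(m,cv2.RETR_EXTERNAL,cv2.CHAIN_APPROX_NONE)[0],key=cv2.contourArea)
q=cv2.approxPolyDP(cn,6,True)[:,0]; print(q.tolist())
def T(u,v,z): p=ray(c,u,v,z); return p,(R.T@(p-s['tcp_pos'])*1000)
cv2.imwrite('pics/b8.png',cv2.resize(im[100:350,70:360],None,fx=2.7,fy=2.4,interpolation=cv2.INTER_CUBIC))
W=np.array([T(u,v,.032)[1][:2] for u,v in cn[:,0]],np.float32); print('blk tool',cv2.minAreaRect(W))
# studs
g=cv2.cvtColor(im,cv2.COLOR_BGR2GRAY)
for u,v in [(147,188),(153,241),(158,289)]:
    w=g[v-6:v+7,u-6:u+7].astype(float); w=np.clip(np.median(w)-15-w,0,None); yy,xx=np.mgrid[v-6:v+7,u-6:u+7]
    a,b=(w*xx).sum()/w.sum(),(w*yy).sum()/w.sum(); p,t=T(a,b,.026); print((a,b),p.round(4),t.round(1))
E
```

```text
[[348, 140], [270, 143], [280, 306], [346, 305]]
blk tool ((1.6699600219726562, -4.746791839599609), (58.770416259765625, 139.3887176513672), 89.46647644042969)
(np.float64(146.6094570928196), np.float64(188.21015761821366)) [ 0.492 -0.181  0.026] [  34.  -134.4  155.5]
(np.float64(152.42579810181192), np.float64(240.85245901639345)) [ 0.5345 -0.1925  0.026 ] [ -10.  -136.6  155.5]
(np.float64(157.7660485021398), np.float64(288.60960532572517)) [ 0.5771 -0.2039  0.026 ] [ -54.  -138.7  155.5]
```

View pics/b8.png

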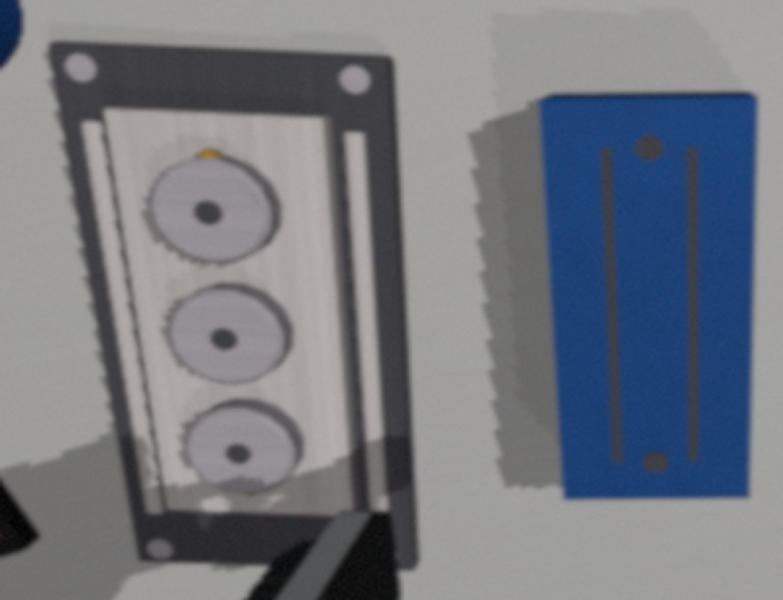

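Request:
{"name": "jog_arm", "arguments": {"rows": "85 1 -3 20 0 0 0; 85 0.7 -2 25 0 0 0; 85 0 0 25 0 0 0; 85 0 0 25 0 0 0; 85 0 0 15 0 0 0; 85 0 0 0 0 0 -0.005; 85 0 0 0 0 0 0"}}

```text
time: 9.63
tcp_pos: [0.5518, -0.0539, 0.0701]
ee_rot: [-0.002, 0.098, 0.995, -0.001]
wrist_force: [0.1, 0.0, 0.1]
gripper_width: 0.085
```

```bash
python3 - <<'E'
from h import *
st(); snap('wrist','w9.png')
E
```

```text
t 9.6333 tcp [ 0.5518 -0.0539  0.0701] q [-2.000e-03  9.780e-02  9.952e-01 -7.000e-04] F [0.1 0.  0.1] w 0.08496070995068947 
j [-0.178  0.53   0.208  1.991 -0.174  0.641  1.517] T [-0.   -0.02  0.01]
[[-9.809e-01  1.946e-01 -4.200e-03]
 [ 1.946e-01  9.809e-01 -9.000e-04]
 [ 3.900e-03 -1.700e-03 -1.000e+00]]
```

View pics/w9.png

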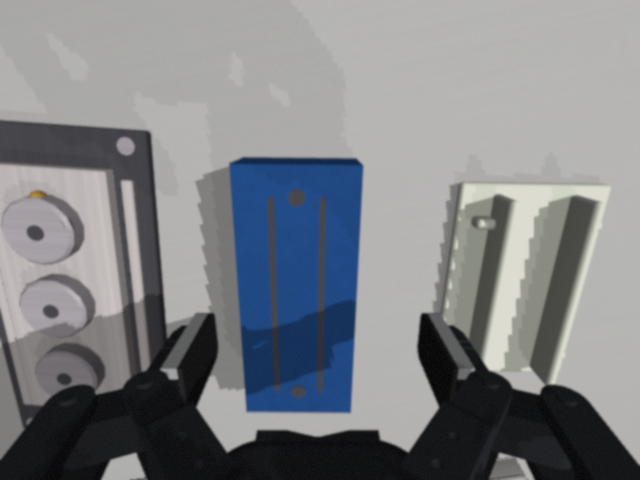

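```bash
cat > m.py <<'E'
from h import *
def meas(f,box,z,studs=[],zs=.026):
    s=monitor.observe(); c=cam('wrist',s); R=rot(s['ee_rot']); im=cv2.imread('pics/'+f)
    print('vel',np.abs(s['qvel']).max().round(4))
    T=lambda u,v,z:(R.T@(ray(c,u,v,z)-s['tcp_pos'])*1000)
    if box:
        m=cv2.inRange(cv2.cvtColor(im,cv2.COLOR_BGR2HSV),(100,120,40),(130,255,255)); k=np.zeros_like(m); x0,x1,y0,y1=box; k[y0:y1,x0:x1]=m[y0:y1,x0:x1]
        cn=max(cv2.findContours(k,cv2.RETR_EXTERNAL,cv2.CHAIN_APPROX_NONE)[0],key=cv2.contourArea)
        q=cv2.approxPolyDP(cn,6,True)[:,0]; print(q.tolist())
        for u,v in q: print(T(u,v,z).round(1))
    g=cv2.cvtColor(im,cv2.COLOR_BGR2GRAY)
    for u,v in studs:
        w=g[v-8:v+9,u-8:u+9].astype(float); w=np.clip(np.median(w)-25-w,0,None); yy,xx=np.mgrid[v-8:v+9,u-8:u+9]
        a,b=(w*xx).sum()/w.sum(),(w*yy).sum()/w.sum(); print('stud',round(a,1),round(b,1),ray(c,a,b,zs).round(4),T(a,b,zs).round(1))
    return s
E
python3 -c "
from m import *
meas('w9.png',(200,380,140,430),.032,[(35,233),(51,311),(64,379)])"
```

```text
vel 0.0281
[[232, 163], [247, 409], [348, 411], [361, 165]]
[ 67.4 -38.   39.4]
[-73.1 -40.5  39.2]
[-74.6  18.1  39.1]
[66.4 20.2 39.3]
stud nan nan [nan nan nan] [nan nan nan]
stud 50.5 311.1 [ 0.5365 -0.1975  0.026 ] [ -12.  -143.9   45.4]
stud 64.5 379.4 [ 0.5802 -0.2093  0.026 ] [ -57.1 -146.9   45.3]m.py:14: RuntimeWarning: invalid value encountered in scalar divide
  a,b=(w*xx).sum()/w.sum(),(w*yy).sum()/w.sum(); print('stud',round(a,1),round(b,1),ray(c,a,b,zs).round(4),T(a,b,zs).round(1))
```

Request:
{"name": "jog_arm", "arguments": {"rows": "85 -1.5 -5 0 0 0 0.016; 85 -2 -5 10 0 0 0; 85 0 0 15 0 0 0; 85 0 0 12 0 0 0; 85 0 0 8 0 0 0; 85 0 0 2 0 0 0; 85 0 0 0 0 0 0; 85 0 0 0 0 0 0"}}

```text
time: 10.35
tcp_pos: [0.5548, -0.0648, 0.0247]
ee_rot: [0.0, 0.106, 0.994, 0.0]
wrist_force: [0.1, 0.4, -0.4]
gripper_width: 0.0849
```

```bash
python3 - <<'E'
from h import *
st(); snap('wrist','w10.png')
E
python3 -c "
from m import *
meas('w10.png',(180,420,100,430),.032)"
```

```text
t 10.35 tcp [ 0.5548 -0.0648  0.0247] q [1.000e-04 1.062e-01 9.943e-01 0.000e+00] F [ 0.1  0.4 -0.4] w 0.0848731028578676 
j [-0.139  0.609  0.185  1.996 -0.202  0.553  1.544] T [-0.02  0.03 -0.01]
[[-9.774e-01  2.112e-01  2.000e-04]
 [ 2.112e-01  9.774e-01 -0.000e+00]
 [-2.000e-04  0.000e+00 -1.000e+00]]
vel 0.006
[[406, 164], [389, 156], [242, 157], [223, 166], [248, 429], [285, 429], [276, 210], [285, 216], [293, 429], [342, 429], [348, 209], [356, 211], [350, 429], [387, 429]]
[72.5 29.1 -7.1]
[75.1 23.5 -7.1]
[ 74.8 -23.7  -7.1]
[ 72.  -30.1  -7.1]
[-38.6 -29.2  -7. ]
[-38.7 -13.5  -7. ]
[ 57.3 -13.5  -7.1]
[ 55.2 -10.5  -7.1]
[-38.7 -10.1  -7. ]
[-38.7  10.8  -7. ]
[57.6 10.8 -7.1]
[56.9 13.5 -7.1]
[-38.7  14.2  -7. ]
[-38.7  30.   -7. ]
```

View pics/w10.png

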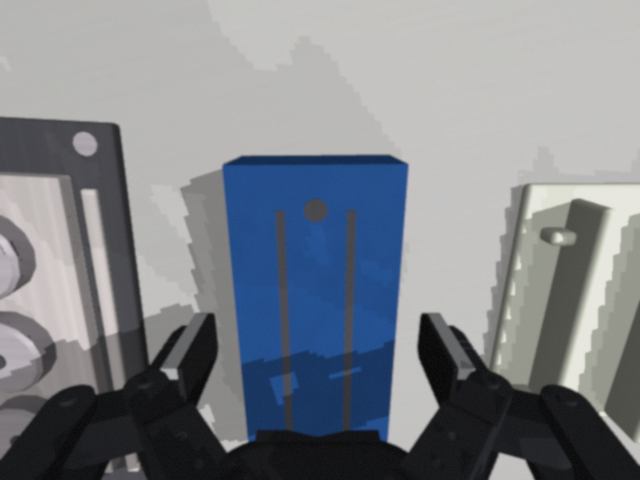

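Request:
{"name": "jog_arm", "arguments": {"rows": "85 2 0 1.5 0 0 0; 85 0 0 0 0 0 0; 50 0 0 0 0 0 0; 50 0 0 0 0 0 0; 50 0 0 0 0 0 0; 50 0 0 0 0 0 0; 50 0 0 0 0 0 0; 50 0 0 0 0 0 0"}}

```text
time: 11.07
tcp_pos: [0.5529, -0.0643, 0.0236]
ee_rot: [0.0, 0.106, 0.994, 0.0]
wrist_force: [-1.1, -0.6, 6.1]
gripper_width: 0.0592
```

```bash
python3 - <<'E'
from h import *
st()
E
```

```text
t 11.0667 tcp [ 0.5529 -0.0643  0.0236] q [2.000e-04 1.062e-01 9.943e-01 1.000e-04] F [-1.1 -0.6  6.1] w 0.059191943147851554 
j [-0.139  0.609  0.184  2.001 -0.203  0.548  1.544] T [-0.04  0.31  0.03]
[[-9.775e-01  2.111e-01  5.000e-04]
 [ 2.111e-01  9.775e-01  1.000e-04]
 [-5.000e-04  2.000e-04 -1.000e+00]]
```

Request:
{"name": "jog_arm", "arguments": {"rows": "50 0 0 -10 0 0 0; 50 0 0 -20 0 0 0; 50 0 -15 -20 0 0 0; 50 0 -20 -10 0 0 0; 50 0 -10 0 0 0 0; 50 0 0 0 0 0 0; 50 0 0 0 0 0 0; 50 0 0 0 0 0 0"}}

```text
time: 11.73
tcp_pos: [0.5426, -0.107, 0.082]
ee_rot: [-0.001, 0.106, 0.994, 0.0]
wrist_force: [-1.0, 0.2, -3.2]
gripper_width: 0.0588
```

```bash
python3 - <<'E'
from h import *
st(); snap('wrist','w11.png')
E
```

```text
t 11.7333 tcp [ 0.5426 -0.107   0.082 ] q [-1.000e-03  1.058e-01  9.944e-01  4.000e-04] F [-1.   0.2 -3.2] w 0.05882603094388726 
j [-0.088  0.508  0.217  1.991 -0.173  0.661  1.599] T [ 0.02  0.01 -0.02]
[[-9.776e-01  2.104e-01 -1.900e-03]
 [ 2.104e-01  9.776e-01  1.000e-03]
 [ 2.000e-03  6.000e-04 -1.000e+00]]
```

View pics/w11.png

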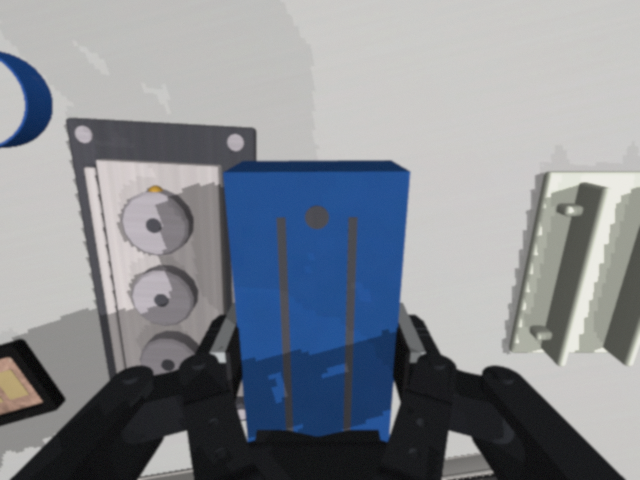

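```bash
python3 - <<'E'
from m import *
im=cv2.imread('pics/w11.png'); cv2.imwrite('pics/b11.png',cv2.resize(im[110:410,60:280],None,fx=3,fy=2,interpolation=cv2.INTER_CUBIC))
s=monitor.observe(); c=cam('wrist',s); R=rot(s['ee_rot'])
T=lambda u,v,z:(R.T@(ray(c,u,v,z)-s['tcp_pos'])*1000)
zt=s['tcp_pos'][2]+.0084
for p in [(226,171.5),(408,171.5),(317,217)]: print(T(*p,zt).round(1))
print('studs')
for p in [(153.5,226),(161.5,300),(168,364)]: print(T(*p,.026).round(1), ray(c,*p,.026).round(4))
E
```

```text
[ 70.4 -29.   -8.3]
[70.3 29.7 -8.2]
[55.2  0.3 -8.3]
studs
[ 32.7 -86.   56.1] [ 0.4926 -0.184   0.026 ]
[-11.1 -88.1  56. ] [ 0.535  -0.1952  0.026 ]
[-54.7 -90.5  55.9] [ 0.5772 -0.2067  0.026 ]
```

View pics/b11.png

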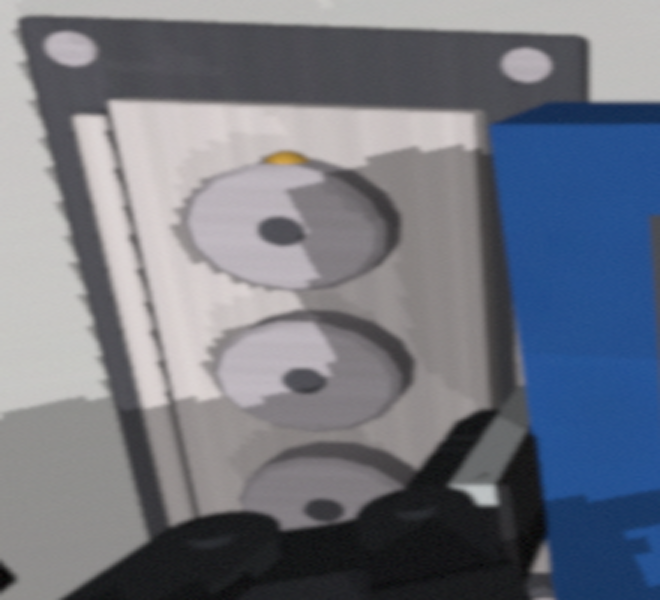

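Request:
{"name": "jog_arm", "arguments": {"rows": "50 -2 -17 0 0 0 0; 50 -2 -18 0 0 0 0; 50 -2 -18 0 0 0 0; 50 -2 -18 0 0 0 0; 50 -3.4 -17.5 0 0 0 0.025; 50 0 0 0 0 0 0.026; 50 0 0 0 0 0 0; 50 0 0 0 0 0 0"}}

```text
time: 12.45
tcp_pos: [0.5357, -0.1956, 0.0824]
ee_rot: [-0.001, 0.131, 0.991, 0.0]
wrist_force: [0.1, -0.4, -3.7]
gripper_width: 0.0586
```

```bash
python3 - <<'E'
from h import *
s=st(); snap('wrist','w12.png'); R=rot(s['ee_rot'])
print((R.T@(np.array([.535,-.1953,0])-np.array(s['tcp_pos']))*1000).round(1),'x ang',np.degrees(np.arctan2(-R[1,0],-R[0,0])), 'studs',np.degrees(np.arctan2(-.0227,.0846)))
E
```

```text
t 12.45 tcp [ 0.5357 -0.1956  0.0824] q [-6.000e-04  1.305e-01  9.914e-01  5.000e-04] F [ 0.1 -0.4 -3.7] w 0.05855423741925378 
j [ 0.062  0.531  0.232  1.952 -0.187  0.681  1.719] T [ 0.01 -0.01 -0.07]
[[-9.659e-01  2.588e-01 -1.100e-03]
 [ 2.588e-01  9.659e-01  1.100e-03]
 [ 1.300e-03  8.000e-04 -1.000e+00]]
[ 0.6  0.1 82.4] x ang -14.998352805431555 studs -15.019901544457806
```

View pics/w12.png

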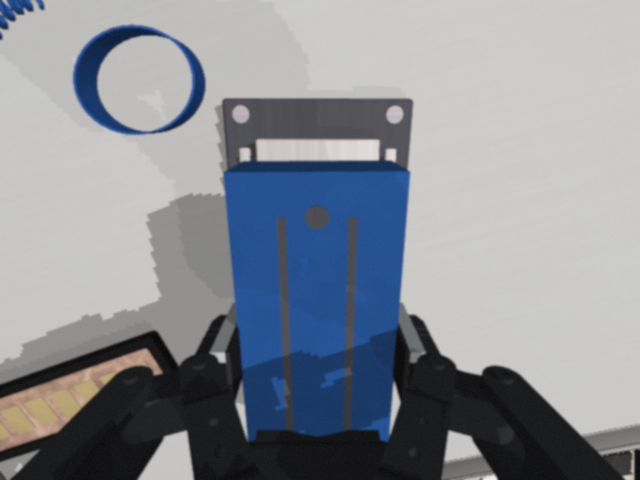

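```bash
python3 - <<'E'
from m import *
s=monitor.observe(); c=cam('wrist',s); R=rot(s['ee_rot'])
T=lambda u,v,z:(R.T@(ray(c,u,v,z)-s['tcp_pos'])*1000)
for p in [(256,139.5,.016),(379,139.5,.016),(224,99,.008),(412,99,.008)]: print(T(*p).round(1))
E
```

```text
[ 76.  -31.2  66.5]
[75.9 32.1 66.6]
[ 95.8 -47.9  74.5]
[95.7 49.5 74.6]
```

Request:
{"name": "jog_arm", "arguments": {"rows": "50 0.6 0.2 8 0 0 0; 50 0 0 10 0 0 0; 50 0 0 8 0 0 0; 50 0 0 4 0 0 0; 50 0 0 1 0 0 0; 50 0 0 0 0 0 0; 50 0 0 0 0 0 0"}}

```text
time: 13.08
tcp_pos: [0.5352, -0.197, 0.0521]
ee_rot: [0.0, 0.132, 0.991, -0.0]
wrist_force: [-0.4, -0.6, -3.2]
gripper_width: 0.0584
```

```bash
python3 - <<'E'
from h import *
s=st()
E
```

```text
t 13.0833 tcp [ 0.5352 -0.197   0.0521] q [ 0.      0.1316  0.9913 -0.    ] F [-0.4 -0.6 -3.2] w 0.05844291530931286 
j [ 0.077  0.578  0.217  1.963 -0.203  0.621  1.732] T [-0.01 -0.05 -0.  ]
[[-9.654e-01  2.609e-01  1.000e-04]
 [ 2.609e-01  9.654e-01 -1.000e-04]
 [-1.000e-04 -0.000e+00 -1.000e+00]]
```

Request:
{"name": "jog_arm", "arguments": {"rows": "50 0.5 1.6 0 0 0 0; 50 0 0 0 0 0 0; 50 0 0 0 0 0 0; 50 0 0 0 0 0 0"}}

```text
time: 13.42
tcp_pos: [0.5352, -0.1952, 0.0523]
ee_rot: [0.0, 0.131, 0.991, 0.0]
wrist_force: [-0.6, -1.1, -2.8]
gripper_width: 0.059
```

```bash
python3 - <<'E'
from h import *
s=st(); print(np.abs(s['qvel']).max()); snap('wrist','w13.png')
E
```

```text
t 13.4167 tcp [ 0.5352 -0.1952  0.0523] q [3.000e-04 1.315e-01 9.913e-01 0.000e+00] F [-0.6 -1.1 -2.8] w 0.058962469631303464 
j [ 0.074  0.577  0.217  1.965 -0.203  0.62   1.729] T [-0.04  0.02  0.06]
[[-9.654e-01  2.607e-01  5.000e-04]
 [ 2.607e-01  9.654e-01 -1.000e-04]
 [-5.000e-04  1.000e-04 -1.000e+00]]
0.0025661979658829033
```

View pics/w13.png

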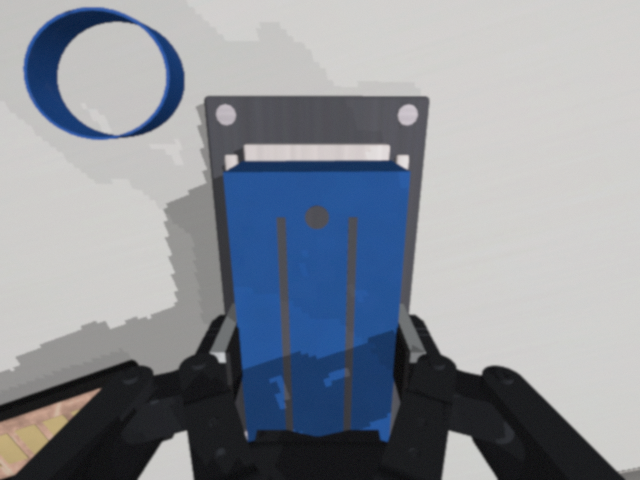

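```bash
python3 - <<'E'
from m import *
s=monitor.observe(); c=cam('wrist',s); R=rot(s['ee_rot'])
T=lambda u,v,z:(R.T@(ray(c,u,v,z)-s['tcp_pos'])*1000)
for p in [(244,145,.016),(390,145,.016),(205,97,.008),(429,97,.008)]: print(T(*p).round(1))
for p in [(225,172),(409,172)]: print(T(*p,s['tcp_pos'][2]+.0084).round(1))
E
```

```text
[ 75.5 -31.6  36.2]
[75.4 32.  36.2]
[ 95.3 -48.8  44.2]
[95.1 49.3 44.2]
[ 70.3 -29.4  -8.4]
[70.2 29.9 -8.4]
```

Request:
{"name": "jog_arm", "arguments": {"rows": "50 0 0 1 0 0 0; 50 0 0 1 0 0 0; 50 0 0 1 0 0 0; 50 0 0 0.5 0 0 0; 50 0 0 0.5 0 0 0; 50 0 0 0.5 0 0 0; 50 0 0 0 0 0 0"}}

```text
time: 14.05
tcp_pos: [0.5349, -0.1952, 0.0474]
ee_rot: [-0.0, 0.132, 0.991, 0.0]
wrist_force: [0.4, -0.8, -4.5]
gripper_width: 0.0589
```

Underside computed at 23.8 mm, below the stud tops at 26 mm, with no contact force: the block has found the studs. I'll keep descending.

Request:
{"name": "jog_arm", "arguments": {"rows": "50 0 0 0.7 0 0 0; 50 0 0 0.7 0 0 0; 50 0 0 0.7 0 0 0; 50 0 0 0.7 0 0 0; 50 0 0 0 0 0 0"}}

```text
time: 14.47
tcp_pos: [0.5352, -0.1952, 0.0449]
ee_rot: [0.0, 0.132, 0.991, 0.0]
wrist_force: [0.1, 0.6, -0.5]
gripper_width: 0.0593
```

Request:
{"name": "jog_arm", "arguments": {"rows": "50 0 0 0.7 0 0 0; 50 0 0 0.7 0 0 0; 50 0 0 0.7 0 0 0; 50 0 0 0 0 0 0"}}

```text
time: 14.8
tcp_pos: [0.5349, -0.1952, 0.0425]
ee_rot: [-0.0, 0.132, 0.991, -0.0]
wrist_force: [-0.2, 0.3, -1.2]
gripper_width: 0.0591
```

```bash
python3 - <<'E'
from h import *
s=st(); snap('wrist','w14.png'); snap('side','s14.png')
im=cv2.imread('pics/s14.png'); cv2.imwrite('pics/s14c.png',cv2.resize(im[190:330,280:440],None,fx=4.2,fy=4.2,interpolation=cv2.INTER_CUBIC))
E
```

```text
t 14.8 tcp [ 0.5349 -0.1952  0.0425] q [-1.000e-04  1.315e-01  9.913e-01 -0.000e+00] F [-0.2  0.3 -1.2] w 0.05905940627317012 
j [ 0.078  0.593  0.211  1.968 -0.208  0.602  1.733] T [0.02 0.07 0.01]
[[-9.654e-01  2.608e-01 -1.000e-04]
 [ 2.608e-01  9.654e-01 -0.000e+00]
 [ 1.000e-04 -1.000e-04 -1.000e+00]]
```

View pics/w14.png

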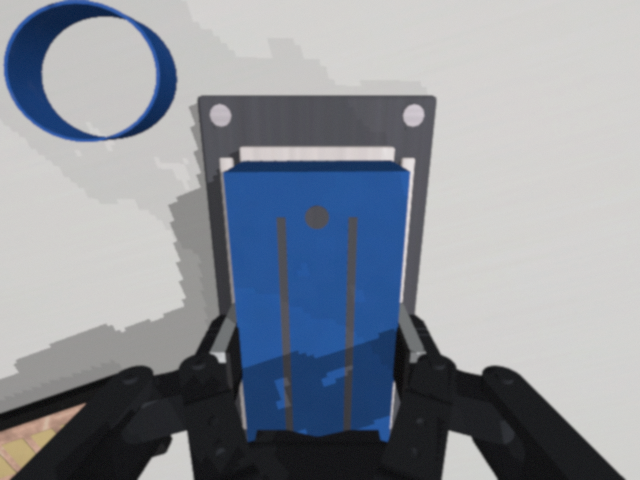

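View pics/s14c.png

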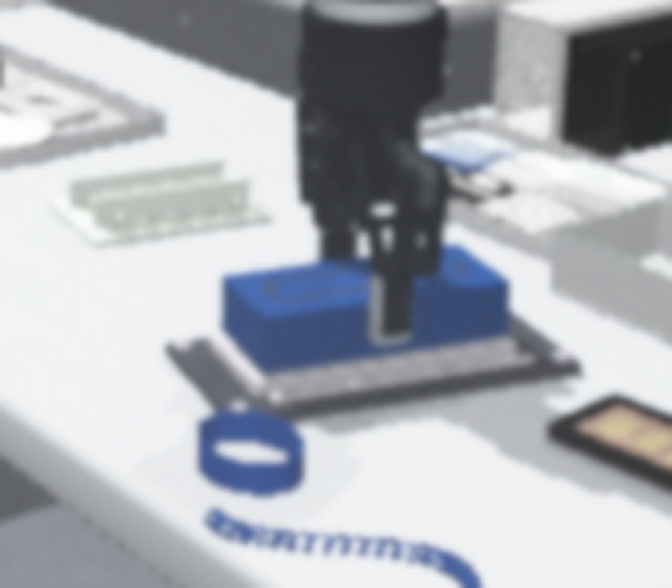

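Request:
{"name": "jog_arm", "arguments": {"rows": "50 0 0 0.7 0 0 0; 50 0 0 0.7 0 0 0; 50 0 0 0 0 0 0"}}

```text
time: 15.15
tcp_pos: [0.5349, -0.1952, 0.0411]
ee_rot: [-0.0, 0.132, 0.991, -0.0]
wrist_force: [0.2, 0.0, -1.4]
gripper_width: 0.0591
```

Request:
{"name": "jog_arm", "arguments": {"rows": "50 0 0 0.7 0 0 0; 50 0 0 0.7 0 0 0; 50 0 0 0 0 0 0"}}

```text
time: 15.4
tcp_pos: [0.535, -0.1952, 0.0397]
ee_rot: [-0.0, 0.132, 0.991, -0.0]
wrist_force: [-0.4, 0.3, -1.3]
gripper_width: 0.0588
```

Request:
{"name": "jog_arm", "arguments": {"rows": "50 0 0 0.7 0 0 0; 50 0 0 0 0 0 0"}}

```text
time: 15.57
tcp_pos: [0.5349, -0.1951, 0.0396]
ee_rot: [-0.0, 0.132, 0.991, 0.0]
wrist_force: [-2.9, 0.8, 5.9]
gripper_width: 0.0586
```

Request:
{"name": "jog_arm", "arguments": {"rows": "50 0 0 0.7 0 0 0; 50 0 0 0 0 0 0"}}

```text
time: 15.73
tcp_pos: [0.535, -0.1952, 0.0395]
ee_rot: [-0.0, 0.132, 0.991, 0.0]
wrist_force: [-4.4, 1.5, 14.2]
gripper_width: 0.0586
```

Request:
{"name": "jog_arm", "arguments": {"rows": "50 0 0 0.7 0 0 0; 50 0 0 0 0 0 0"}}

```text
time: 15.9
tcp_pos: [0.535, -0.1952, 0.0395]
ee_rot: [-0.0, 0.132, 0.991, 0.0]
wrist_force: [-6.8, 2.5, 21.3]
gripper_width: 0.0593
```

Request:
{"name": "jog_arm", "arguments": {"rows": "50 0 0 0.6 0 0 0; 50 0 0 0 0 0 0; 50 0 0 0 0 0 0"}}

```text
time: 16.15
tcp_pos: [0.535, -0.1952, 0.0395]
ee_rot: [0.0, 0.132, 0.991, 0.0]
wrist_force: [-9.3, 3.9, 26.6]
gripper_width: 0.0587
```

Request:
{"name": "jog_arm", "arguments": {"rows": "50 0 0 -2.5 0 0 0; 85 0 0 0 0 0 0; 85 0 0 0 0 0 0; 85 0 0 0 0 0 0; 85 0 0 0 0 0 0; 85 0 0 0 0 0 0; 85 0 0 -10 0 0 0; 85 0 0 -25 0 0 0"}}

```text
time: 16.82
tcp_pos: [0.5329, -0.1944, 0.0727]
ee_rot: [-0.003, 0.131, 0.991, 0.0]
wrist_force: [-0.4, 1.0, 0.3]
gripper_width: 0.085
```

Request:
{"name": "jog_arm", "arguments": {"rows": "85 0 0 -30 0 0 0; 85 0 0 -30 0 0 0; 85 0 0 -20 0 0 0; 85 0 0 0 0 0 0; 85 0 0 0 0 0 0; 85 0 0 0 0 0 0"}}

```text
time: 17.32
tcp_pos: [0.5346, -0.1949, 0.1544]
ee_rot: [-0.0, 0.131, 0.991, 0.0]
wrist_force: [-0.8, -0.1, -0.4]
gripper_width: 0.0851
```

```bash
python3 - <<'E'
from h import *
s=st(); snap('wrist','w15.png'); snap('side','s15.png')
im=cv2.imread('pics/s15.png'); cv2.imwrite('pics/s15c.png',cv2.resize(im[200:320,290:430],None,fx=5,fy=5,interpolation=cv2.INTER_CUBIC))
E
```

```text
t 17.3167 tcp [ 0.5346 -0.1949  0.1544] q [-3.000e-04  1.315e-01  9.913e-01  1.000e-04] F [-0.8 -0.1 -0.4] w 0.08506221841310807 
j [ 0.029  0.424  0.269  1.915 -0.15   0.822  1.685] T [ 0.05  0.01 -0.07]
[[-9.654e-01  2.607e-01 -6.000e-04]
 [ 2.607e-01  9.654e-01  3.000e-04]
 [ 6.000e-04  2.000e-04 -1.000e+00]]
```

View pics/w15.png

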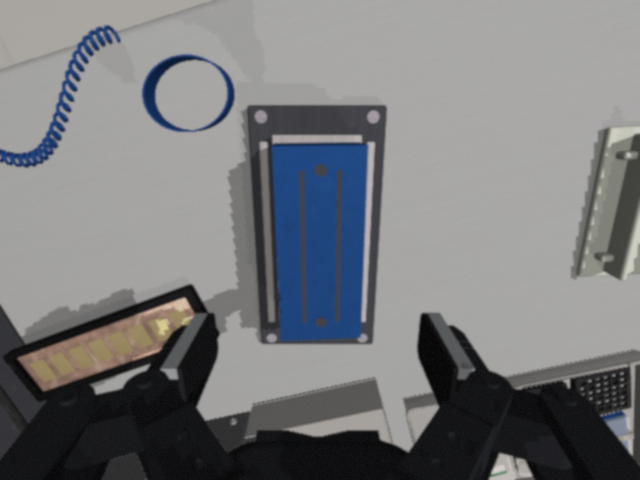

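View pics/s15c.png

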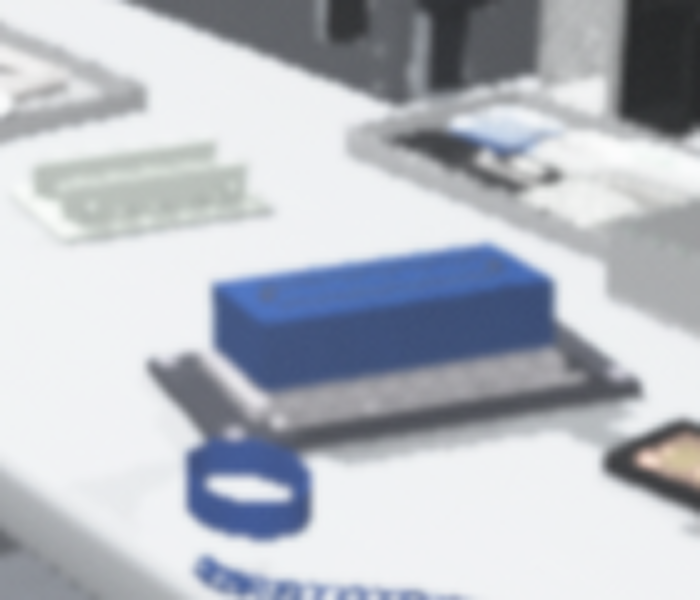

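It looks seated, but I never saw a clear catch force. I'll check both ends by pressing on top with the fingers closed.

Request:
{"name": "jog_arm", "arguments": {"rows": "0 15 0 0 0 0 0; 0 20 0 15 0 0 0; 0 20 0 15 0 0 0; 0 0 0 20 0 0 0; 0 0 0 15 0 0 0; 0 0 0 10 0 0 0; 0 0 0 0 0 0 0; 0 0 0 0 0 0 0"}}

```text
time: 18.08
tcp_pos: [0.4816, -0.1808, 0.079]
ee_rot: [-0.001, 0.132, 0.991, 0.0]
wrist_force: [0.3, -0.1, -0.4]
gripper_width: -0.0001
```

Request:
{"name": "jog_arm", "arguments": {"rows": "0 0 0 3 0 0 0; 0 0 0 3 0 0 0; 0 0 0 2 0 0 0; 0 0 0 1 0 0 0; 0 0 0 0 0 0 0"}}

```text
time: 18.5
tcp_pos: [0.482, -0.1808, 0.0707]
ee_rot: [0.0, 0.131, 0.991, 0.0]
wrist_force: [0.7, 0.3, 0.5]
gripper_width: 0.0001
```

Request:
{"name": "jog_arm", "arguments": {"rows": "0 0 0 1 0 0 0; 0 0 0 1 0 0 0; 0 0 0 1 0 0 0; 0 0 0 0 0 0 0"}}

```text
time: 18.83
tcp_pos: [0.4818, -0.1811, 0.0676]
ee_rot: [0.0, 0.132, 0.991, -0.0]
wrist_force: [-0.0, 1.4, 0.2]
gripper_width: 0.0002
```

Request:
{"name": "jog_arm", "arguments": {"rows": "0 0 0 0.7 0 0 0; 0 0 0 0 0 0 0"}}

```text
time: 19.0
tcp_pos: [0.4824, -0.181, 0.0672]
ee_rot: [0.0, 0.132, 0.991, -0.0]
wrist_force: [0.2, -0.3, 1.7]
gripper_width: 0.0003
```

Request:
{"name": "jog_arm", "arguments": {"rows": "0 0 0 0.7 0 0 0; 0 0 0 0 0 0 0"}}

```text
time: 19.17
tcp_pos: [0.4825, -0.1811, 0.067]
ee_rot: [0.001, 0.132, 0.991, 0.0]
wrist_force: [-0.9, -0.5, 8.3]
gripper_width: 0.0001
```

Contact comes at 0.067, as expected for a home block (top at 0.048). I'll press this end to about 22 N.

Request:
{"name": "jog_arm", "arguments": {"rows": "0 0 0 0.7 0 0 0; 0 0 0 0.7 0 0 0; 0 0 0 0 0 0 0"}}

```text
time: 19.42
tcp_pos: [0.4826, -0.1811, 0.0669]
ee_rot: [0.001, 0.132, 0.991, 0.0]
wrist_force: [-6.3, 0.8, 27.4]
gripper_width: -0.0
```

Request:
{"name": "jog_arm", "arguments": {"rows": "0 0 0 -5 0 0 0; 0 0 0 -8 0 0 0; 0 -20 0 0 0 0 0; 0 -25 0 0 0 0 0; 0 -25 0 0 0 0 0; 0 -25 0 0 0 0 0; 0 -15 0 0 0 0 0; 0 0 0 0 0 0 0"}}

```text
time: 20.08
tcp_pos: [0.5915, -0.2097, 0.0781]
ee_rot: [0.002, 0.131, 0.991, -0.0]
wrist_force: [-0.2, 0.4, 0.2]
gripper_width: 0.0001
```

Request:
{"name": "jog_arm", "arguments": {"rows": "0 0 0 4 0 0 0; 0 0 0 4 0 0 0; 0 0 0 2 0 0 0; 0 0 0 1 0 0 0; 0 0 0 0 0 0 0; 0 0 0 0 0 0 0"}}

```text
time: 20.58
tcp_pos: [0.5864, -0.209, 0.0671]
ee_rot: [-0.001, 0.132, 0.991, 0.0]
wrist_force: [-3.6, 1.1, 6.1]
gripper_width: 0.0
```

Request:
{"name": "jog_arm", "arguments": {"rows": "0 0 0 0.7 0 0 0; 0 0 0 0.7 0 0 0; 0 0 0 0 0 0 0"}}

```text
time: 20.83
tcp_pos: [0.5864, -0.2091, 0.067]
ee_rot: [-0.001, 0.132, 0.991, 0.001]
wrist_force: [-7.2, 2.4, 18.7]
gripper_width: 0.0002
```

Request:
{"name": "jog_arm", "arguments": {"rows": "0 0 0 -5 0 0 0; 0 0 0 -15 0 0 0; 0 10 0 -30 0 0 0; 0 20 0 -30 0 0 0; 0 20 0 -20 0 0 0; 0 0 0 0 0 0 0; 0 0 0 0 0 0 0"}}

```text
time: 21.42
tcp_pos: [0.5392, -0.1964, 0.1664]
ee_rot: [0.001, 0.132, 0.991, 0.0]
wrist_force: [0.9, 0.5, 0.6]
gripper_width: -0.0001
```

```bash
python3 - <<'E'
from h import *
s=st(); snap('wrist','w16.png'); snap('top','t16.png')
a=cv2.imread('pics/top0.png');b=cv2.imread('pics/t16.png')
cv2.imwrite('pics/t16c.png',cv2.resize(b[170:320,140:500],None,fx=2.2,fy=2.2,interpolation=cv2.INTER_CUBIC))
E
```

```text
t 21.4167 tcp [ 0.5392 -0.1964  0.1664] q [9.000e-04 1.317e-01 9.913e-01 2.000e-04] F [0.9 0.5 0.6] w -0.00010785102773827829 
j [ 0.027  0.414  0.274  1.897 -0.146  0.848  1.682] T [-0.01  0.04 -0.  ]
[[-9.653e-01  2.611e-01  1.800e-03]
 [ 2.611e-01  9.653e-01  2.000e-04]
 [-1.700e-03  7.000e-04 -1.000e+00]]
```

View pics/w16.png

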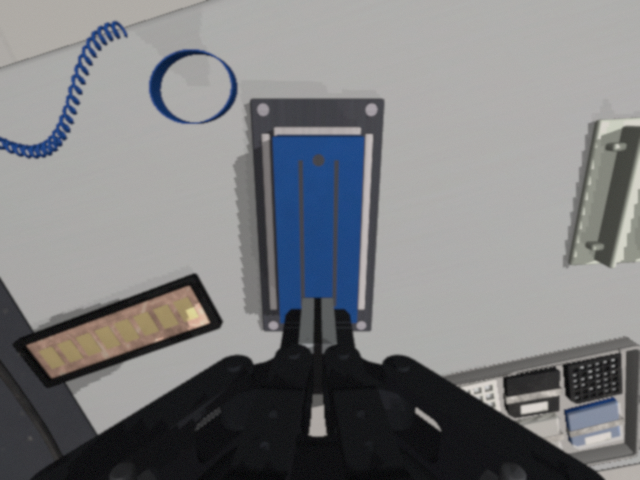

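View pics/t16c.png

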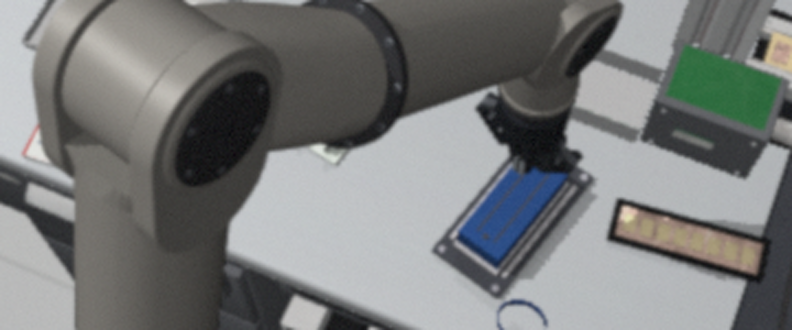

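Both ends stop at the same height: TCP 0.067, so the top face is at 0.048, which is home. The boat and pad are where they were, and the tool is clear.

```bash
python3 -c "
from h import *
print(manip.job_done())"
```

```text
the job is handed in; nothing more can be done
None
```

I handed the job in at about 21 s. The block is pressed home on the three studs and released, with the robot touching nothing.

- **Laying flat:** I lifted the block out of the rack and leant it about 40° towards its socket side on the worktop. On release it fell flat, sockets down, between the rack and the base.
- **Fitting:** I took it again across its width and found the studs in the wrist camera. The deck sits about 5 mm off centre, towards the robot. The block went over the studs at the first try and stopped hard at the home height, underside about 16 mm above the worktop.
- **Home and flat:** After letting go, I pressed each end with closed fingers. Both stopped with the top face at 48 mm, the home height, at 27 N on the near end and 19 N on the far end.
- **Bystanders:** The boat looked unmoved in the last views. The pad was mostly hidden behind the arm there, but the tool never worked near it.

**What disagreed:**
- I never saw a distinct 8–18 N catch force on the way down. The readings come only at the end of each move, so it may have fallen between two of them. My evidence that the block is home is the final height at both ends.
- Early camera readings of the block differed by up to 7 mm, at least partly because the arm was still settling. I repeated them with the arm still before acting on them.

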